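# Shear the top stone slab off its stack into the corner guide of the riser

## Task

Slide the top stone slab sideways off its stack onto the low steel riser beside it and push it home into the inner corner of the L-shaped guide, flush against both bars. Keep the slab flat and sliding rather than lifting it, push it gently, and leave the other slabs and the things round about as they are.

Things in the scene. Friction and masses are not known exactly. Their poses are not given: they have to be found in the camera images.
- riser: low steel serving riser, fixed, 180 mm (its x) by 190 mm (its y), flat top 28 mm above the worktop; origin at the centre of its underside, on the worktop. The stack stands 10 to 25 mm from its -y edge, turned up to 0.12 rad from it; the top slab slides along the riser's +y
- riser_top (a point): centre of the riser's top, same axes. On it a rigid fixed L-shaped aluminium guide, parallel to the riser: bars 10 mm wide, 9 mm high (screw heads to 15 mm), as long as a slab. It is set anew each time, unmeasured, to be felt: the inner face of the end bar lies 55 to 80 mm from here along +y, that of the side bar (on the far side) 60 to 80 mm along +x
- slab_1_center (a point): centre (half-way up) of the top slab of the stack: loose grey-white stone, 110 x 110 x 15 mm, 0.36 to 0.6 kg, axes along its edges, z up; too wide to grip across. Its underside starts 2 mm above the riser's top. To come home it goes about 160 to 200 mm along the riser's +y and 10 to 55 mm along its +x, sliding with 1 to 6 N. Above 22 N it counts as broken
- slab_2_center (a point): centre of the second slab, same size, loose, lying directly under the top slab; to stay where it is (within 8 mm)
- slab_3_center (a point): centre of the lowest slab, same size, loose, lying on the worktop under the second; to stay where it is (within 8 mm)
- tub_white: bystander: white plastic tub 128 x 143 x 126 mm, origin under its centre
- spice: bystander: small spice jar 42 mm across, 87 mm high, origin under its centre
- pepper_mill: bystander: pepper mill 44 mm across, 90 mm high, origin under its centre
- lemon: bystander: lemon 71 x 53 x 51 mm, origin under its centre

How it is judged:
On the way:
1. the top slab has been slid wholly off the stack and lies flat on the riser (y of slab_1_center in the frame of riser above -0.045 m and z of slab_1_center in the frame of riser below 0.038 m and angle between slab_1_center's own z axis and vertical below 0.05 rad), for 0.1 s.
At the end, for the whole second after the job is handed in: the top slab lies flat on the riser, at rest, home in the corner of the guide against both bars (its centre within 3 mm of the fully seated place, square within 0.04 rad); the other two slabs within 8 mm of where they were (horizontal distance between slab_1_center and guide_home below 0.003 m and angle between the x axis of slab_1_center and the x axis of riser, either way round below 0.04 rad and z of slab_1_center in the frame of riser below 0.038 m and angle between slab_1_center's own z axis and vertical below 0.03 rad and linear speed of slab_1 below 0.01 m/s and distance of each of slab_2_center, slab_3_center from where it was at the start of the episode below 0.008 m); the robot touches nothing.
It fails at once if the slab is pushed, pressed or squeezed with more than 22 N (contact force between the fingers and slab_1 above 22 N).
It fails at once if the slab is lifted: its centre more than 65 mm above the worktop (52.5 mm at the start) (height (world z) of slab_1_center above 0.065 m).
It fails at once if the slab is tipped by more than 0.3 rad (angle between slab_1_center's own z axis and vertical above 0.3 rad).
It fails at once if the second or third slab is shifted by more than 8 mm (distance of any of slab_2_center, slab_3_center from where it was at the start of the episode above 0.008 m).
It fails at once if a bystander (tub, spice jar, mill, lemon) is shifted by more than 20 mm (distance of any of tub_white, spice, pepper_mill, lemon from where it was at the start of the episode above 0.02 m).
It also fails if it takes over 64 s, if anything falls off the work surface, if the arm or the gripper's body presses on something with over 40 N, if the wrist force passes 120 N, or if a joint passes its speed limit or range.

## Robot

A 6-joint arm with a two-finger parallel gripper is mounted at the origin on a cart in front of the work surface, level with it; the furniture and walls round the work are solid. World frame = base frame: x ahead of the robot, y to its left, z up, the work surface at z = 0. Lengths are in m, angles in rad, forces in N, time in s.
With the tool pointing down it reaches from about 0.425 to 0.95 m from the base axis. Payload 3.5 kg.
Tool frame: the origin (TCP) lies midway between the tips of the shut fingers; the grasp point (between the pads) lies 19 mm behind it; z points along the fingers, y is the line along which they close (so a half turn about z gives the same grasp; the last joint's range is limited). The gripper opens to 85 mm and grips with 20 to 120 N. Pads are 22 mm wide; open, the fingers measure 114 mm over their backs; the gripper's body (76 mm by 85 mm) begins 54 mm behind the grasp point. The pads swing forward as they close: fully open they stand 13 mm farther back than shut.
Start: joints at [1.091, 0.286, 1.577, -0, 1.279, -0.15], TCP at [0.219, 0.639, 0.231] pointing down, gripper open.
Joint ranges: [-2.77, 2.77], [-0.9, 2.22], [0.21, 2.48], [-1.53, 4.67], [0.24, 2.81], [-2.84, 2.84]. Speed limits (rad/s): [2.79, 2.79, 3.14, 3.14, 3.14, 3.14].

## Interface

Orientations are given as a unit quaternion [x, y, z, w].
In Python, from plant import * gives the robot as it stands.
- The arm moves only by the tool move_arm, never from a script. Its argument "moves" is a list of rows, each a list of 3 entries, a list of its own where there are three numbers: the opening, from 0 (shut) to 1 (fully open), then the shift along the tool's x, y, z in m, then the turn, a rotation vector about the tool's x, y, z in rad. A call has exactly 10 rows; each row shifts and turns the commanded pose from where the row before left it, along the tool's axes as they then stand; what a row does not reach is not made up. A row lasts 1/12 s, in which the tool goes at most 41.7 mm and 7.16 degrees, less where a joint would pass 70% of its speed; a pose out of reach is approached as far as the arm can. A call is refused whole if a number of a shift passes 0.0417 or a number of a turn 0.125, either way. A call with a gripper value outside its range is refused whole. The fingers move at their own pace and stop on an object; "grip_force" is the grip in N (left out, the last holds). Time passes only in rows, so rows that do not move let the fingers close, or fill a call up. It gives the time, the measured TCP pose, the force, the opening and the grip force at its end, in the units of the state.
- get_state(): the state, without advancing time (a new reading comes with each control period).
- read_camera(name): name is "side" or "top"; returns the picture (420x560x3 uint8, red, green, blue); there is no depth.
- camera_params(name): a dict with "fx", "fy", "cx", "cy" (pixels), "rvec" (rotation vector, rad) and "tvec" (3), from world to camera coordinates, as OpenCV has them. Camera axes: x right, y down, z forward; pixel columns grow to the right and rows downward; lengths in m; the calibration is good to about 2 mm. A picture is of the moment at which its call begins. camera_params takes no time and is no camera call.
- sign_off(): hands the job in; it is judged then, once.
The state is a dict: "time": time; "qpos": joint angles; "dq": joint speeds; "joint_efforts": joint torques, N m; "eef_pos": TCP position; "tcp_rot": TCP orientation; "contact_force": force on the tool from outside, world axes, zero at the start; "wrist_torque": the same for the moment, N m; "opening": opening from 0.0 (shut) to 1.0 (fully open); "finger_force": force on a finger pad.
Only numpy, scipy, OpenCV 4.12 (cv2) and the standard library are available. Lean on these libraries where they do the work, as an engineer would, in place of code of your own. Each camera call takes 0.05 s, during which the arm holds its last target. There are 200 camera calls.

## Working session

There is one attempt and no reset: what is moved stays moved. The work goes in short steps, Python scripts to look and compute and a tool call to move; the robot and the scene stay as the last step left them, time stands still between calls to the robot, and variables do not carry over. Pictures are saved under pics/ and viewed, at most 10 in all, crops included, and the job is handed in when it is done.

Besides the shell and the picture viewer there is one more tool, called after ">>>" as name(argument=value, ...) on one line, values as JSON. move_arm: Moves the arm, as the interface text tells. Its arguments: {"type":"object","properties":{"moves":{"type":"array"},"grip_force":{"type":"number"}},"required":["moves"]}

```bash
mkdir -p pics; ls
python3 - <<'E'
from plant import *
import cv2
s=get_state();print(s)
for n in("side","top"):
    cv2.imwrite(f"pics/{n}0.png",read_camera(n)[:,:,::-1]);print(camera_params(n))
E
```

```text
pics
{'time': 0.0, 'qpos': array([ 1.09098775e+00,  2.87188367e-01,  1.57818518e+00, -1.59986910e-06,
        1.27858559e+00, -1.49981675e-01]), 'dq': array([-0.00113977, -0.001457  ,  0.00029938, -0.00048929, -0.00078461,
       -0.00076721]), 'joint_efforts': array([ 5.04927866e-04, -4.05981231e+01, -2.92624104e+01, -1.49302391e-04,
        5.91028162e-03,  1.15403836e-05]), 'eef_pos': array([0.21827237, 0.63804031, 0.22992761]), 'tcp_rot': array([ 1.64166614e-01,  9.86431915e-01, -1.12529341e-03, -3.65740341e-04]), 'contact_force': array([ 0.25367042, -0.60283693, -0.39850447]), 'wrist_torque': array([ 0.01167837, -0.01898401,  0.00533585]), 'finger_force': 0.0, 'opening': 0.997166523182959}
{'fx': 387.04594380043574, 'fy': 387.04594380043574, 'cx': 281.9601507878802, 'cy': 209.03357893046936, 'rvec': array([ 2.07292403, -0.13773255,  0.06930943]), 'tvec': array([-0.53520216,  0.03905316,  1.13588067])}
{'fx': 415.3023233340287, 'fy': 415.3023233340287, 'cx': 280.6128545988966, 'cy': 217.12141433757967, 'rvec': array([ 2.15096952, -2.07711377,  0.20781315]), 'tvec': array([-0.10409051,  0.52943625,  1.09706608])}
```

View pics/top0.png

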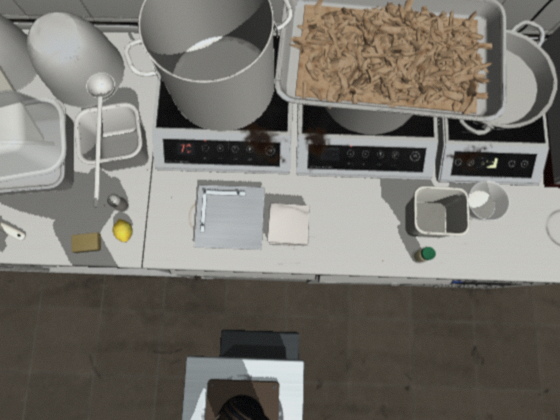

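View pics/side0.png

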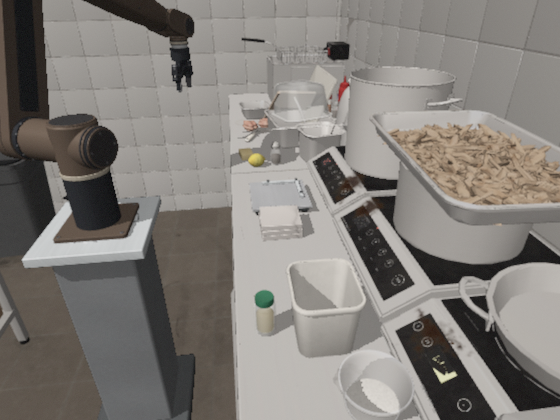

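The top view shows the stack at about (289,224) and the riser at about (229,215). The guide's bars run along the far edge and the left end. I'll crop in closer.

```bash
cat > h.py <<'E'
from plant import *
import cv2, numpy as np
from scipy.spatial.transform import Rotation as R
def ray(n,uv,z):
    p=camera_params(n);Rm=cv2.Rodrigues(p["rvec"])[0];C=-Rm.T@p["tvec"]
    d=Rm.T@np.array([(uv[0]-p["cx"])/p["fx"],(uv[1]-p["cy"])/p["fy"],1.])
    return C+d*(z-C[2])/d[2]
def proj(n,P):
    p=camera_params(n);K=np.array([[p["fx"],0,p["cx"]],[0,p["fy"],p["cy"]],[0,0,1.]])
    return cv2.projectPoints(np.array(P,float).reshape(-1,1,3),p["rvec"],p["tvec"],K,None)[0].reshape(-1,2)
E
python3 - <<'E'
import cv2
a=cv2.imread("pics/top0.png")[170:265,180:325]
b=cv2.imread("pics/side0.png")[165:250,235:325]
cv2.imwrite("pics/c0.png",cv2.resize(a,None,fx=5.5,fy=5.5,interpolation=cv2.INTER_CUBIC))
cv2.imwrite("pics/c1.png",cv2.resize(b,None,fx=7,fy=7,interpolation=cv2.INTER_CUBIC))
E
```

```text
(no output)
```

View pics/c0.png

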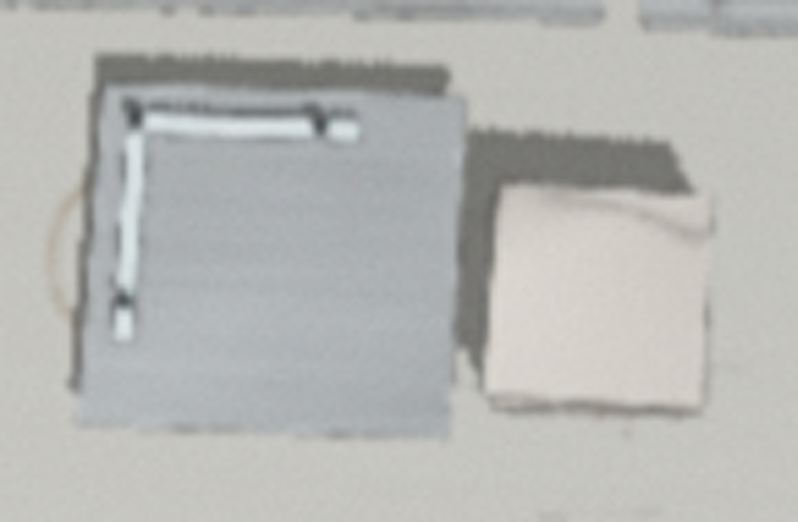

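View pics/c1.png

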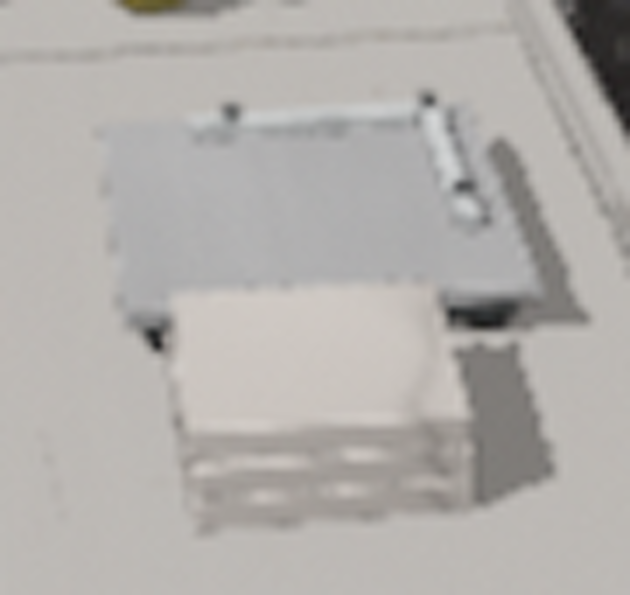

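Run:
```python
from h import *
def q(n,pts,z,off,f):
    P=np.array([ray(n,(off[0]+(u+.5)/f-.5,off[1]+(v+.5)/f-.5),z)[:2] for u,v in pts])
    print(n,P.round(4).tolist(),"c",P.mean(0).round(4),"sides",np.linalg.norm(P-np.roll(P,-1,0),axis=1).round(4))
    d=[P[i]-P[i-1] for i in range(4)]
    print([round(float(np.arctan2(e[1],e[0])),3) for e in d])
q("top",[(103,83),(467,95),(450,437),(75,427)],.028,(180,170),5.5)
q("top",[(500,183),(713,192),(703,408),(487,395)],.06,(180,170),5.5)
q("top",[(147,113),(360,120)]+[(132,340),(145,137)],.037,(180,170),5.5)
q("side",[(175,292),(437,285),(470,415),(187,428)],.06,(235,165),7)
q("side",[(100,128),(465,108),(538,293),(128,320)],.028,(235,165),7)
for n,pts,off,f in(("top",[(147,113)],0,0),):pass
p=camera_params("top");Rm=cv2.Rodrigues(p["rvec"])[0];print(-Rm.T@p["tvec"])
for n,uv in(("spice",(427,253)),("tub",(440,210)),("lemon",(122,231)),("mill",(118,201))):print(n,ray("top",uv,.04).round(3))
print(ray("top",(225,168),.0),ray("top",(300,172),.0), ray("top",(225,168),.05))
```

```text
top [[0.6248, 0.1546], [0.6249, -0.036], [0.4452, -0.035], [0.4437, 0.1554]] c [0.5346 0.0597] sides [0.1906 0.1797 0.1904 0.1811]
[-0.004, -1.57, 3.136, 1.579]
top [[0.5707, -0.0562], [0.5698, -0.1635], [0.46, -0.1609], [0.4628, -0.054]] c [ 0.5158 -0.1087] sides [0.1074 0.1097 0.1069 0.1079]
[-0.02, -1.579, 3.118, 1.545]
top [[0.607, 0.1287], [0.6071, 0.0183], [0.4879, 0.1279], [0.5941, 0.1288]] c [0.574  0.1009] sides [0.1104 0.1619 0.1063 0.0128]
[-0.01, -1.57, 2.398, 0.009]
side [[0.4665, -0.079], [0.5716, -0.0882], [0.5674, -0.1897], [0.4628, -0.1841]] c [ 0.5171 -0.1353] sides [0.1055 0.1016 0.1047 0.1052]
[1.536, -0.087, -1.612, 3.088]
side [[0.4469, 0.1492], [0.6239, 0.1463], [0.6227, -0.0431], [0.4485, -0.0419]] c [0.5355 0.0526] sides [0.177  0.1895 0.1742 0.1911]
[1.579, -0.016, -1.577, 3.134]
[ 0.30434284 -0.09421186  1.18033518]
spice [ 0.449 -0.492  0.04 ]
tub [ 0.571 -0.532  0.04 ]
lemon [0.481 0.354 0.04 ]
mill [0.566 0.375 0.04 ]
[0.68658946 0.08523387 0.        ] [ 0.68194603 -0.13780319  0.        ] [0.67039717 0.07763239 0.05      ]
```

Run:
```python
from h import *
def q(n,pts,z,off,f):
    P=np.array([ray(n,(off[0]+(u+.5)/f-.5,off[1]+(v+.5)/f-.5),z)[:2] for u,v in pts])
    print(n,P.round(4).tolist(),"c",P.mean(0).round(4),"sides",np.linalg.norm(P-np.roll(P,-1,0),axis=1).round(4))
for z in(.045,.05):
 q("top",[(500,183),(713,192),(703,408),(487,395)],z,(180,170),5.5)
 q("side",[(175,292),(437,285),(470,415),(187,428)],z,(235,165),7)
s=get_state();print(R.from_quat(s["tcp_rot"]).as_matrix().round(3))
```

```text
top [[0.5742, -0.0557], [0.5733, -0.1645], [0.4621, -0.1618], [0.4649, -0.0535]] c [ 0.5187 -0.1089] sides [0.1088 0.1112 0.1084 0.1093]
side [[0.4681, -0.0515], [0.5762, -0.0609], [0.5719, -0.1653], [0.4643, -0.1596]] c [ 0.5201 -0.1093] sides [0.1085 0.1045 0.1077 0.1082]
top [[0.5731, -0.0558], [0.5721, -0.1642], [0.4614, -0.1615], [0.4642, -0.0537]] c [ 0.5177 -0.1088] sides [0.1083 0.1107 0.1079 0.1089]
side [[0.4676, -0.0607], [0.5746, -0.07], [0.5704, -0.1735], [0.4638, -0.1678]] c [ 0.5191 -0.118 ] sides [0.1075 0.1035 0.1067 0.1072]
[[-0.946  0.324 -0.001]
 [ 0.324  0.946 -0.002]
 [ 0.    -0.002 -1.   ]]
```

The two views agree only if the slab's top is at 45 mm. So the top slab spans 30–45 mm, and the brief's "52.5 mm at the start" doesn't fit. It's centred near (0.519, −0.109). Home is about (0.539, 0.073).

My plan is to push with two half-open fingers, first along +y, then along +x. First I'll square the tool.

>>> move_arm(moves=[[0.6,[0,0,0],[0,0,0.125]],[0.6,[0,0,0],[0,0,0.125]],[0.6,[0,0,0],[0,0,0.125]],[0.6,[0,0,0],[0,0,0.125]],[0.6,[0,0,0],[0,0,0.125]],[0.6,[0,0,0],[0,0,0.125]],[0.6,[0,0,0],[0,0,0.125]],[0.6,[0,0,0],[0,0,0.125]],[0.6,[0,0,0],[0,0,0.125]],[0.6,[0,0,0],[0,0,0.115]]], grip_force=20)

```text
time: 0.93
eef_pos: [0.2184, 0.6383, 0.2305]
tcp_rot: [0.709, 0.705, -0.001, 0.0]
contact_force: [0.3, 0.0, -0.9]
opening: 0.598
finger_force: 0.0
```

>>> move_arm(moves=[[0.6,[-0.03,0.025,0],[0,0,0]],[0.6,[-0.03,0.025,0],[0,0,0]],[0.6,[-0.03,0.025,0],[0,0,0]],[0.6,[-0.03,0.025,0],[0,0,0]],[0.6,[-0.035,0.02,0],[0,0,0]],[0.6,[-0.035,0.02,0],[0,0,0]],[0.6,[-0.035,0.02,0],[0,0,0]],[0.6,[-0.035,0.02,0],[0,0,0]],[0.6,[-0.035,0.02,0],[0,0,0]],[0.6,[-0.035,0.02,0],[0,0,0]]])

```text
time: 1.77
eef_pos: [0.4391, 0.3069, 0.2309]
tcp_rot: [0.707, 0.708, -0.0, -0.0]
contact_force: [0.8, 0.2, -0.7]
opening: 0.599
finger_force: 0.0
```

>>> move_arm(moves=[[0.6,[-0.035,0.01,0],[0,0,0]],[0.6,[-0.035,0.01,0],[0,0,0]],[0.6,[-0.035,0.01,0],[0,0,0]],[0.6,[-0.035,0.01,0],[0,0,0]],[0.6,[-0.035,0.01,0],[0,0,0]],[0.6,[-0.035,0.01,0],[0,0,0]],[0.6,[-0.035,0.01,0],[0,0,0]],[0.6,[-0.035,0.01,0],[0,0,0]],[0.6,[-0.035,0,0],[0,0,0]],[0.6,[0,0,0],[0,0,0]]])

```text
time: 2.6
eef_pos: [0.5194, -0.0112, 0.2309]
tcp_rot: [0.709, 0.705, -0.001, 0.001]
contact_force: [0.3, 0.6, 0.4]
opening: 0.597
finger_force: 0.0
```

>>> move_arm(moves=[[0.6,[-0.04,0,0],[0,0,0]],[0.6,[-0.04,0,0],[0,0,0]],[0.6,[-0.04,0,0],[0,0,0]],[0.6,[-0.04,0,0],[0,0,0]],[0.6,[-0.04,0,0.02],[0,0,0]],[0.6,[-0.01,0,0.04],[0,0,0]],[0.6,[0,0,0.04],[0,0,0]],[0.6,[0,0,0.04],[0,0,0]],[0.6,[0,0,0.04],[0,0,0]],[0.6,[0,0,0.02],[0,0,0]]])

```text
time: 3.43
eef_pos: [0.516, -0.2108, 0.0269]
tcp_rot: [0.707, 0.707, -0.001, -0.004]
contact_force: [-0.3, 0.2, -0.0]
opening: 0.599
finger_force: 0.0
```

>>> move_arm(moves=[[0.6,[0,0,0.002],[0,0,0]],[0.6,[0,0,0.002],[0,0,0]],[0.6,[0,0,0.002],[0,0,0]],[0.6,[0,0,0.002],[0,0,0]],[0.6,[0,0,0.002],[0,0,0]],[0.6,[0,0,0.002],[0,0,0]],[0.6,[0,0,0.002],[0,0,0]],[0.6,[0,0,0.002],[0,0,0]],[0.6,[0,0,0.002],[0,0,0]],[0.6,[0,0,0],[0,0,0]]])

```text
time: 4.27
eef_pos: [0.5191, -0.2132, 0.0143]
tcp_rot: [0.707, 0.707, -0.0, -0.0]
contact_force: [0.3, 1.4, 0.2]
opening: 0.596
finger_force: 0.0
```

>>> move_arm(moves=[[0.6,[0,0,0.002],[0,0,0]],[0.6,[0,0,0.001],[0,0,0]],[0.6,[0,0,0.001],[0,0,0]],[0.6,[0,0,0.001],[0,0,0]],[0.6,[0,0,0.001],[0,0,0]],[0.6,[0,0,0.001],[0,0,0]],[0.6,[0,0,0.001],[0,0,0]],[0.6,[0,0,0],[0,0,0]],[0.6,[0,0,0],[0,0,0]],[0.6,[0,0,0],[0,0,0]]])

```text
time: 5.1
eef_pos: [0.5194, -0.2134, 0.0067]
tcp_rot: [0.707, 0.707, -0.0, 0.0]
contact_force: [0.1, -0.1, 0.5]
opening: 0.598
finger_force: 0.0
```

>>> move_arm(moves=[[0.6,[0,0,0.001],[0,0,0]],[0.6,[0,0,0.001],[0,0,0]],[0.6,[0,0,0.001],[0,0,0]],[0.6,[0,0,0],[0,0,0]],[0.6,[0,0,0],[0,0,0]],[0.6,[0,0,0],[0,0,0]],[0.6,[0,0,0],[0,0,0]],[0.6,[0,0,0],[0,0,0]],[0.6,[0,0,0],[0,0,0]],[0.6,[0,0,0],[0,0,0]]])

```text
time: 5.93
eef_pos: [0.5194, -0.2134, 0.0037]
tcp_rot: [0.707, 0.707, -0.0, 0.0]
contact_force: [0.3, -1.0, 0.3]
opening: 0.598
finger_force: 0.0
```

>>> move_arm(moves=[[0.6,[0,0,0.001],[0,0,0]],[0.6,[0,0,0.001],[0,0,0]],[0.6,[0,0,0.001],[0,0,0]],[0.6,[0,0,0],[0,0,0]],[0.6,[0,0,0],[0,0,0]],[0.6,[0,0,0],[0,0,0]],[0.6,[0,0,0],[0,0,0]],[0.6,[0,0,0],[0,0,0]],[0.6,[0,0,0],[0,0,0]],[0.6,[0,0,0],[0,0,0]]])

```text
time: 6.77
eef_pos: [0.5194, -0.2134, 0.0007]
tcp_rot: [0.707, 0.707, 0.0, 0.0]
contact_force: [-0.6, -0.5, -0.3]
opening: 0.601
finger_force: 0.0
```

>>> move_arm(moves=[[0.6,[0,0,0.001],[0,0,0]],[0.6,[0,0,0.001],[0,0,0]],[0.6,[0,0,0],[0,0,0]],[0.6,[0,0,0],[0,0,0]],[0.6,[0,0,0],[0,0,0]],[0.6,[0,0,0],[0,0,0]],[0.6,[0,0,0],[0,0,0]],[0.6,[0,0,0],[0,0,0]],[0.6,[0,0,0],[0,0,0]],[0.6,[0,0,0],[0,0,0]]])

```text
time: 7.6
eef_pos: [0.5194, -0.2134, -0.0013]
tcp_rot: [0.707, 0.707, 0.0, 0.0]
contact_force: [-0.2, 0.2, -0.5]
opening: 0.599
finger_force: 0.0
```

>>> move_arm(moves=[[0.6,[0,0,-0.01],[0,0,0]],[0.6,[0,0,-0.01],[0,0,0]],[0.6,[0,0,-0.011],[0,0,0]],[0.6,[0.008,0,0],[0,0,0]],[0.6,[0.008,0,0],[0,0,0]],[0.6,[0.004,0,0],[0,0,0]],[0.6,[0.002,0,0],[0,0,0]],[0.6,[0.002,0,0],[0,0,0]],[0.6,[0.002,0,0],[0,0,0]],[0.6,[0.002,0,0],[0,0,0]]])

```text
time: 8.43
eef_pos: [0.5192, -0.185, 0.0293]
tcp_rot: [0.707, 0.707, -0.0, -0.0]
contact_force: [0.5, -0.4, 0.0]
opening: 0.6
finger_force: 0.0
```

>>> move_arm(moves=[[0.6,[0.002,0,0],[0,0,0]],[0.6,[0.002,0,0],[0,0,0]],[0.6,[0.002,0,0],[0,0,0]],[0.6,[0.002,0,0],[0,0,0]],[0.6,[0.002,0,0],[0,0,0]],[0.6,[0.002,0,0],[0,0,0]],[0.6,[0.002,0,0],[0,0,0]],[0.6,[0.002,0,0],[0,0,0]],[0.6,[0.002,0,0],[0,0,0]],[0.6,[0.002,0,0],[0,0,0]]])

```text
time: 9.27
eef_pos: [0.5195, -0.1654, 0.0298]
tcp_rot: [0.707, 0.708, -0.0, 0.0]
contact_force: [0.5, -1.2, 0.1]
opening: 0.599
finger_force: 0.8
```

>>> move_arm(moves=[[0.6,[0.002,0,0],[0,0,0]],[0.6,[0.002,0,0],[0,0,0]],[0.6,[0.002,0,0],[0,0,0]],[0.6,[0.002,0,0],[0,0,0]],[0.6,[0.002,0,0],[0,0,0]],[0.6,[0.002,0,0],[0,0,0]],[0.6,[0.002,0,0],[0,0,0]],[0.6,[0.002,0,0],[0,0,0]],[0.6,[0.002,0,0],[0,0,0]],[0.6,[0.002,0,0],[0,0,0]]])

```text
time: 10.1
eef_pos: [0.5194, -0.1452, 0.0298]
tcp_rot: [0.707, 0.707, 0.0, 0.0]
contact_force: [-0.3, -2.5, 1.4]
opening: 0.594
finger_force: 0.9
```

Run:
```python
from h import *
a=read_camera("top")[170:265,180:325,::-1];b=read_camera("side")[150:250,225:345,::-1]
a=cv2.resize(a,(580,380),interpolation=cv2.INTER_CUBIC)
cv2.imwrite("pics/t1.png",a);cv2.imwrite("pics/s1.png",cv2.resize(b,None,fx=5,fy=5,interpolation=cv2.INTER_CUBIC))
```

```text
(no output)
```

View pics/s1.png

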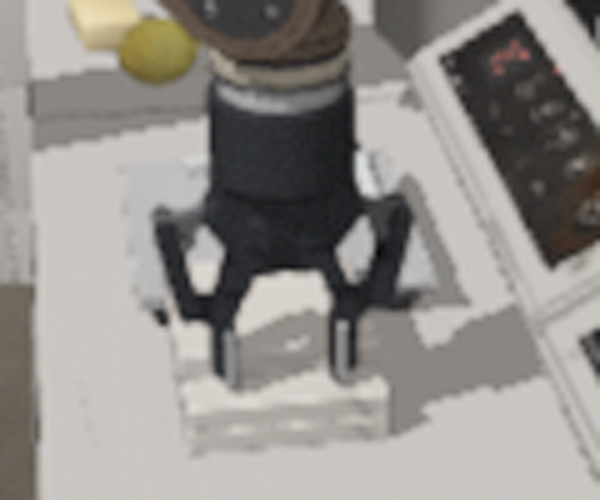

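The side view shows both fingers behind the top slab. The lower slabs haven't moved. I'll keep pushing.

>>> move_arm(moves=[[0.6,[0.004,0,0],[0,0,0]],[0.6,[0.004,0,0],[0,0,0]],[0.6,[0.004,0,0],[0,0,0]],[0.6,[0.004,0,0],[0,0,0]],[0.6,[0.004,0,0],[0,0,0]],[0.6,[0.004,0,0],[0,0,0]],[0.6,[0.004,0,0],[0,0,0]],[0.6,[0.004,0,0],[0,0,0]],[0.6,[0.004,0,0],[0,0,0]],[0.6,[0.004,0,0],[0,0,0]]])

```text
time: 11.03
eef_pos: [0.5192, -0.1048, 0.0296]
tcp_rot: [0.707, 0.707, 0.0, -0.0]
contact_force: [0.3, -1.4, 0.4]
opening: 0.601
finger_force: 0.7
```

>>> move_arm(moves=[[0.6,[0.004,0,0],[0,0,0]],[0.6,[0.004,0,0],[0,0,0]],[0.6,[0.004,0,0],[0,0,0]],[0.6,[0.004,0,0],[0,0,0]],[0.6,[0.004,0,0],[0,0,0]],[0.6,[0.004,0,0],[0,0,0]],[0.6,[0.004,0,0],[0,0,0]],[0.6,[0.004,0,0],[0,0,0]],[0.6,[0.004,0,0],[0,0,0]],[0.6,[0.004,0,0],[0,0,0]]])

```text
time: 11.87
eef_pos: [0.5192, -0.0649, 0.0297]
tcp_rot: [0.707, 0.707, -0.0, -0.0]
contact_force: [-0.5, -1.0, 0.2]
opening: 0.601
finger_force: 0.6
```

>>> move_arm(moves=[[0.6,[0.004,0,0],[0,0,0]],[0.6,[0.004,0,0],[0,0,0]],[0.6,[0.004,0,0],[0,0,0]],[0.6,[0.004,0,0],[0,0,0]],[0.6,[0.004,0,0],[0,0,0]],[0.6,[0.004,0,0],[0,0,0]],[0.6,[0.004,0,0],[0,0,0]],[0.6,[0.004,0,0],[0,0,0]],[0.6,[0.004,0,0],[0,0,0]],[0.6,[0.004,0,0],[0,0,0]]])

```text
time: 12.7
eef_pos: [0.5193, -0.025, 0.0298]
tcp_rot: [0.707, 0.707, 0.0, 0.0]
contact_force: [1.1, -0.9, 0.6]
opening: 0.598
finger_force: 0.8
```

Run:
```python
from h import *
b=read_camera("side")[150:250,225:345,::-1]
cv2.imwrite("pics/s2.png",cv2.resize(b,None,fx=5,fy=5,interpolation=cv2.INTER_CUBIC))
print(get_state()["contact_force"])
```

```text
[ 0.54686871  0.75345272 -1.10436847]
```

View pics/s2.png

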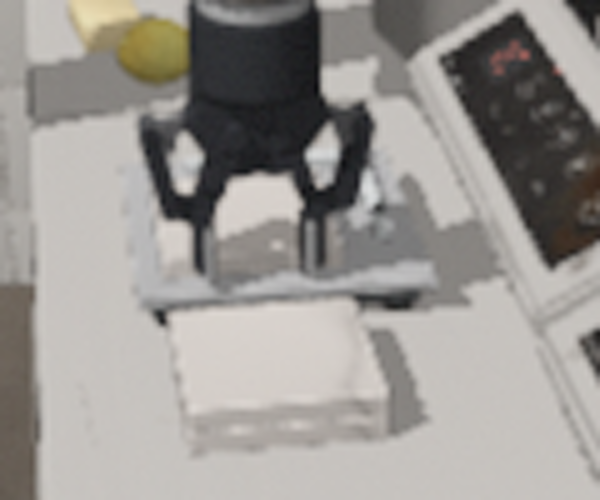

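The slab lies on the riser, and slabs 2 and 3 are in place. I'll push another 18 mm, back off and go round to the near side.

>>> move_arm(moves=[[0.6,[0.003,0,0],[0,0,0]],[0.6,[0.003,0,0],[0,0,0]],[0.6,[0.003,0,0],[0,0,0]],[0.6,[0.003,0,0],[0,0,0]],[0.6,[0.003,0,0],[0,0,0]],[0.6,[0.002,0,0],[0,0,0]],[0.6,[0.001,0,0],[0,0,0]],[0.6,[-0.005,0,0],[0,0,0]],[0.6,[-0.015,0,0],[0,0,0]],[0.6,[0,0,-0.01],[0,0,0]]])

```text
time: 13.58
eef_pos: [0.5179, -0.0283, 0.0382]
tcp_rot: [0.707, 0.707, -0.001, -0.002]
contact_force: [-0.1, -0.5, -0.1]
opening: 0.601
finger_force: 0.0
```

>>> move_arm(moves=[[0.6,[0,0,-0.03],[0,0,0]],[0.6,[0,0,-0.03],[0,0,0]],[0.6,[0,-0.01,-0.02],[0,0,0]],[0.6,[0,-0.02,0],[0,0,0]],[0.6,[0,-0.02,0],[0,0,0]],[0.6,[0.02,-0.02,0],[0,0,0]],[0.6,[0.03,-0.01,0],[0,0,0]],[0.6,[0.03,0,0],[0,0,0]],[0.6,[0.012,0,0],[0,0,0]],[0.6,[0,0,0],[0,0,0]]])

```text
time: 14.42
eef_pos: [0.4387, 0.0667, 0.1203]
tcp_rot: [0.706, 0.708, 0.001, -0.0]
contact_force: [0.8, 0.1, 0.6]
opening: 0.6
finger_force: 0.0
```

Run:
```python
from h import *
a=read_camera("top")[170:265,180:325,::-1]
cv2.imwrite("pics/t2.png",cv2.resize(a,None,fx=5.5,fy=5.5,interpolation=cv2.INTER_CUBIC))
```

```text
(no output)
```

View pics/t2.png

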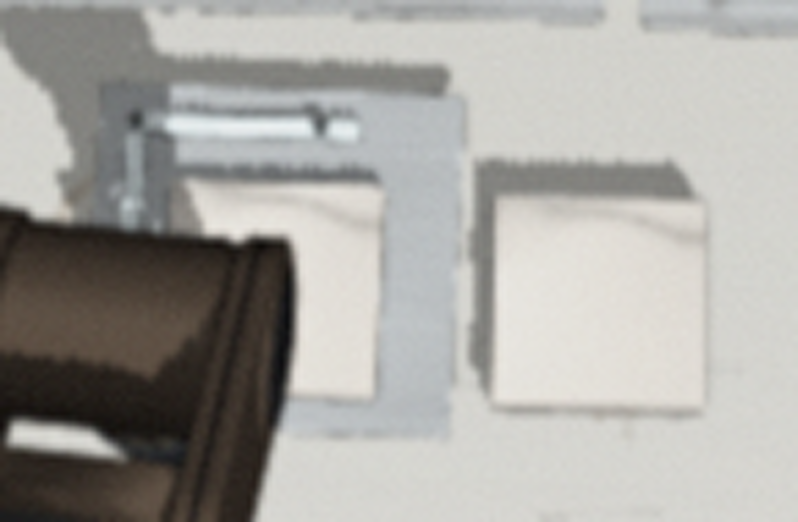

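The slab has about 10 mm to go to the end bar and about 22 mm to the side bar. I'll turn the tool 90° for the +x push.

>>> move_arm(moves=[[0.6,[0,0,0],[0,0,-0.125]],[0.6,[0,0,0],[0,0,-0.125]],[0.6,[0,0,0],[0,0,-0.125]],[0.6,[0,0,0],[0,0,-0.125]],[0.6,[0,0,0],[0,0,-0.125]],[0.6,[0,0,0],[0,0,-0.125]],[0.6,[0,0,0],[0,0,-0.125]],[0.6,[0,0,0],[0,0,-0.125]],[0.6,[0,0,0],[0,0,-0.125]],[0.6,[0,0,0],[0,0,-0.125]]])

```text
time: 15.3
eef_pos: [0.4394, 0.0636, 0.12]
tcp_rot: [0.157, 0.988, -0.0, 0.0]
contact_force: [0.8, 0.2, -0.8]
opening: 0.6
finger_force: 0.0
```

>>> move_arm(moves=[[0.6,[0,0,0],[0,0,-0.125]],[0.6,[0,0,0],[0,0,-0.125]],[0.6,[0,0,0],[0,0,-0.071]],[0.6,[0.006,0,0],[0,0,0]],[0.6,[0,0,0.02],[0,0,0]],[0.6,[0,0,0.02],[0,0,0]],[0.6,[0,0,0.02],[0,0,0]],[0.6,[0,0,0],[0,0,0]],[0.6,[0,0,0],[0,0,0]],[0.6,[0,0,0],[0,0,0]]])

```text
time: 16.13
eef_pos: [0.4338, 0.0642, 0.0607]
tcp_rot: [0.0, 1.0, -0.0, 0.001]
contact_force: [0.4, -0.2, 0.3]
opening: 0.601
finger_force: 0.0
```

>>> move_arm(moves=[[0.6,[0,0,0.005],[0,0,0]],[0.6,[0,0,0.005],[0,0,0]],[0.6,[0,0,0.005],[0,0,0]],[0.6,[0,0,0.005],[0,0,0]],[0.6,[0,0,0.005],[0,0,0]],[0.6,[0,0,0.005],[0,0,0]],[0.6,[0,0,0],[0,0,0]],[0.6,[-0.003,0,0],[0,0,0]],[0.6,[-0.003,0,0],[0,0,0]],[0.6,[-0.003,0,0],[0,0,0]]])

```text
time: 16.97
eef_pos: [0.4429, 0.0645, 0.03]
tcp_rot: [-0.001, 1.0, -0.0, 0.0]
contact_force: [0.1, 1.2, -0.4]
opening: 0.597
finger_force: 0.0
```

>>> move_arm(moves=[[0.6,[-0.002,0,0],[0,0,0]],[0.6,[-0.002,0,0],[0,0,0]],[0.6,[-0.002,0,0],[0,0,0]],[0.6,[-0.002,0,0],[0,0,0]],[0.6,[-0.002,0,0],[0,0,0]],[0.6,[-0.002,0,0],[0,0,0]],[0.6,[-0.002,0,0],[0,0,0]],[0.6,[-0.002,0,0],[0,0,0]],[0.6,[-0.001,0,0],[0,0,0]],[0.6,[-0.001,0,0],[0,0,0]]])

```text
time: 17.8
eef_pos: [0.46, 0.0646, 0.0295]
tcp_rot: [-0.001, 1.0, 0.0, -0.0]
contact_force: [-1.0, -0.6, -1.1]
opening: 0.596
finger_force: 0.8
```

>>> move_arm(moves=[[0.6,[-0.001,0,0],[0,0,0]],[0.6,[-0.001,0,0],[0,0,0]],[0.6,[-0.001,0,0],[0,0,0]],[0.6,[-0.001,0,0],[0,0,0]],[0.6,[-0.001,0,0],[0,0,0]],[0.6,[-0.001,0,0],[0,0,0]],[0.6,[-0.001,0,0],[0,0,0]],[0.6,[0,0,0],[0,0,0]],[0.6,[0,0,0],[0,0,0]],[0.6,[0,0,0],[0,0,0]]])

```text
time: 18.63
eef_pos: [0.4675, 0.0646, 0.0299]
tcp_rot: [-0.001, 1.0, -0.0, 0.0]
contact_force: [-1.4, -0.1, -0.5]
opening: 0.603
finger_force: 0.3
```

>>> move_arm(moves=[[0.6,[-0.0005,0,0],[0,0,0]],[0.6,[-0.0005,0,0],[0,0,0]],[0.6,[-0.0005,0,0],[0,0,0]],[0.6,[-0.0005,0,0],[0,0,0]],[0.6,[0,0,0],[0,0,0]],[0.6,[0,0,0],[0,0,0]],[0.6,[0,0,0],[0,0,0]],[0.6,[0,0,0],[0,0,0]],[0.6,[0,0,0],[0,0,0]],[0.6,[0,0,0],[0,0,0]]])

```text
time: 19.47
eef_pos: [0.4693, 0.0646, 0.0298]
tcp_rot: [-0.001, 1.0, -0.0, 0.0]
contact_force: [-1.0, 0.8, 1.0]
opening: 0.595
finger_force: 0.5
```

>>> move_arm(moves=[[0.6,[-0.0005,0,0],[0,0,0]],[0.6,[-0.0005,0,0],[0,0,0]],[0.6,[-0.0005,0,0],[0,0,0]],[0.6,[-0.0005,0,0],[0,0,0]],[0.6,[0,0,0],[0,0,0]],[0.6,[0,0,0],[0,0,0]],[0.6,[0,0,0],[0,0,0]],[0.6,[0,0,0],[0,0,0]],[0.6,[0,0,0],[0,0,0]],[0.6,[0,0,0],[0,0,0]]])

```text
time: 20.3
eef_pos: [0.4712, 0.0646, 0.0297]
tcp_rot: [-0.001, 1.0, -0.0, 0.0]
contact_force: [-1.2, 0.7, -0.4]
opening: 0.598
finger_force: 0.4
```

Run:
```python
from h import *
a=read_camera("top")[170:265,180:325,::-1]
cv2.imwrite("pics/t3.png",cv2.resize(a,None,fx=5.5,fy=5.5,interpolation=cv2.INTER_CUBIC))
```

```text
(no output)
```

View pics/t3.png

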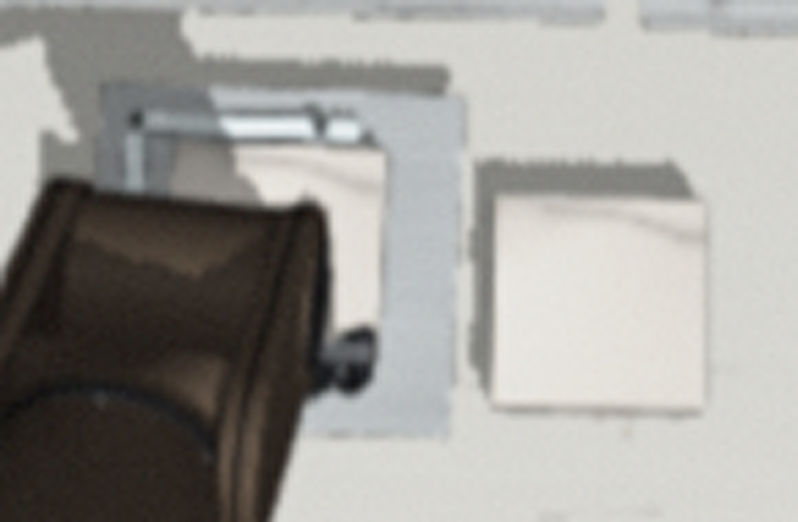

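About 4 mm is left in x and about 14 mm in y. I'll press on gently.

>>> move_arm(moves=[[0.6,[-0.0005,0,0],[0,0,0]],[0.6,[-0.0005,0,0],[0,0,0]],[0.6,[-0.0005,0,0],[0,0,0]],[0.6,[-0.0005,0,0],[0,0,0]],[0.6,[0,0,0],[0,0,0]],[0.6,[0,0,0],[0,0,0]],[0.6,[0,0,0],[0,0,0]],[0.6,[0,0,0],[0,0,0]],[0.6,[0,0,0],[0,0,0]],[0.6,[0,0,0],[0,0,0]]])

```text
time: 21.18
eef_pos: [0.4732, 0.0646, 0.0297]
tcp_rot: [-0.001, 1.0, -0.0, 0.0]
contact_force: [-1.0, -0.0, -0.8]
opening: 0.601
finger_force: 0.4
```

>>> move_arm(moves=[[0.6,[-0.0005,0,0],[0,0,0]],[0.6,[-0.0005,0,0],[0,0,0]],[0.6,[0,0,0],[0,0,0]],[0.6,[0,0,0],[0,0,0]],[0.6,[0,0,0],[0,0,0]],[0.6,[0,0,0],[0,0,0]],[0.6,[0,0,0],[0,0,0]],[0.6,[0,0,0],[0,0,0]],[0.6,[0,0,0],[0,0,0]],[0.6,[0,0,0],[0,0,0]]])

```text
time: 22.02
eef_pos: [0.4742, 0.0646, 0.0297]
tcp_rot: [-0.001, 1.0, -0.0, 0.0]
contact_force: [-1.4, -0.8, 0.2]
opening: 0.597
finger_force: 0.6
```

>>> move_arm(moves=[[0.6,[-0.0005,0,0],[0,0,0]],[0.6,[-0.0005,0,0],[0,0,0]],[0.6,[0,0,0],[0,0,0]],[0.6,[0,0,0],[0,0,0]],[0.6,[0,0,0],[0,0,0]],[0.6,[0,0,0],[0,0,0]],[0.6,[0,0,0],[0,0,0]],[0.6,[0,0,0],[0,0,0]],[0.6,[0,0,0],[0,0,0]],[0.6,[0,0,0],[0,0,0]]])

```text
time: 22.85
eef_pos: [0.4752, 0.0646, 0.0297]
tcp_rot: [-0.001, 1.0, -0.0, 0.0]
contact_force: [-0.4, 0.5, 0.4]
opening: 0.597
finger_force: 0.5
```

>>> move_arm(moves=[[0.6,[-0.0005,0,0],[0,0,0]],[0.6,[-0.0005,0,0],[0,0,0]],[0.6,[0,0,0],[0,0,0]],[0.6,[0,0,0],[0,0,0]],[0.6,[0,0,0],[0,0,0]],[0.6,[0,0,0],[0,0,0]],[0.6,[0,0,0],[0,0,0]],[0.6,[0,0,0],[0,0,0]],[0.6,[0,0,0],[0,0,0]],[0.6,[0,0,0],[0,0,0]]])

```text
time: 23.68
eef_pos: [0.4762, 0.0646, 0.0297]
tcp_rot: [-0.001, 1.0, -0.0, 0.0]
contact_force: [-0.8, -0.6, -0.1]
opening: 0.599
finger_force: 0.6
```

>>> move_arm(moves=[[0.6,[-0.0005,0,0],[0,0,0]],[0.6,[-0.0005,0,0],[0,0,0]],[0.6,[0,0,0],[0,0,0]],[0.6,[0,0,0],[0,0,0]],[0.6,[0,0,0],[0,0,0]],[0.6,[0,0,0],[0,0,0]],[0.6,[0,0,0],[0,0,0]],[0.6,[0,0,0],[0,0,0]],[0.6,[0,0,0],[0,0,0]],[0.6,[0,0,0],[0,0,0]]])

```text
time: 24.52
eef_pos: [0.4771, 0.0646, 0.0297]
tcp_rot: [-0.001, 1.0, 0.0, -0.0]
contact_force: [-1.9, -0.3, 0.6]
opening: 0.597
finger_force: 1.0
```

>>> move_arm(moves=[[0.6,[-0.0005,0,0],[0,0,0]],[0.6,[0,0,0],[0,0,0]],[0.6,[0,0,0],[0,0,0]],[0.6,[-0.0005,0,0],[0,0,0]],[0.6,[0,0,0],[0,0,0]],[0.6,[0,0,0],[0,0,0]],[0.6,[0,0,0],[0,0,0]],[0.6,[0,0,0],[0,0,0]],[0.6,[0,0,0],[0,0,0]],[0.6,[0,0,0],[0,0,0]]])

```text
time: 25.35
eef_pos: [0.4771, 0.0647, 0.0294]
tcp_rot: [-0.001, 1.0, 0.0, -0.001]
contact_force: [-5.8, 0.3, 3.9]
opening: 0.599
finger_force: 2.8
```

Run:
```python
from h import *
F=[]
for i in range(3):
    g=read_camera("top"); s=get_state();F.append(s["contact_force"])
print(np.mean(F,0).round(2),s["finger_force"],s["eef_pos"])
# far-edge profile at columns of slab right of arm shadow
c=g[185:205,238:246].mean(1).astype(int);print([(185+i,*map(int,r)) for i,r in enumerate(c)])
```

```text
[-5.21 -0.4   2.9 ] 2.7846029626380187 [0.4771025  0.06467531 0.02940383]
[(185, 135, 136, 133), (186, 164, 166, 166), (187, 189, 192, 195), (188, 185, 190, 192), (189, 170, 174, 176), (190, 148, 152, 154), (191, 149, 155, 156), (192, 171, 178, 180), (193, 176, 183, 185), (194, 177, 179, 178), (195, 204, 201, 196), (196, 222, 218, 211), (197, 222, 218, 211), (198, 217, 212, 205), (199, 212, 207, 201), (200, 208, 205, 198), (201, 212, 207, 201), (202, 217, 213, 206), (203, 219, 215, 208), (204, 211, 206, 200)]
```

The force rose to 5 N with no further motion, so the slab is against the side bar. I'll back off, go round behind and look.

>>> move_arm(moves=[[0.6,[0.001,0,0],[0,0,0]],[0.6,[0.008,0,0],[0,0,0]],[0.6,[0.012,0,0],[0,0,0]],[0.6,[0,0,-0.03],[0,0,0]],[0.6,[0,0,-0.03],[0,0,0]],[0.6,[0,0,-0.03],[0,0,0.125]],[0.6,[0,0,0],[0,0,0.125]],[0.6,[0,0,0],[0,0,0.125]],[0.6,[0,0,0],[0,0,0.125]],[0.6,[0,0,0],[0,0,0.125]]])

```text
time: 26.33
eef_pos: [0.4581, 0.0645, 0.1206]
tcp_rot: [0.31, 0.951, 0.001, 0.002]
contact_force: [0.1, 0.0, 0.3]
opening: 0.599
finger_force: 0.0
```

>>> move_arm(moves=[[0.6,[0,0,0],[0,0,0.125]],[0.6,[0,0,0],[0,0,0.125]],[0.6,[0,0,0],[0,0,0.125]],[0.6,[0,0,0],[0,0,0.125]],[0.6,[0,0,0],[0,0,0.125]],[0.6,[0,0,0],[0,0,0.125]],[0.6,[0,0,0],[0,0,0.125]],[0.6,[0,0,0],[0,0,0.071]],[0.6,[-0.035,0,0],[0,0,0]],[0.6,[-0.035,0,0],[0,0,0]]])

```text
time: 27.17
eef_pos: [0.4579, -0.0052, 0.1202]
tcp_rot: [0.705, 0.709, 0.001, 0.002]
contact_force: [1.6, 0.1, -0.2]
opening: 0.6
finger_force: 0.0
```

>>> move_arm(moves=[[0.6,[-0.025,0,0],[0,0,0]],[0.6,[0,0,0],[0,0,0]],[0.6,[0,0.02,0],[0,0,0]],[0.6,[0,0.03,0],[0,0,0]],[0.6,[0,0.03,0],[0,0,0]],[0.6,[0,0,0],[0,0,0]],[0.6,[0,0,0.02],[0,0,0]],[0.6,[0,0,0.02],[0,0,0]],[0.6,[0,0,0.02],[0,0,0]],[0.6,[0,0,0],[0,0,0]]])

```text
time: 28.0
eef_pos: [0.5339, -0.0292, 0.0557]
tcp_rot: [0.707, 0.708, -0.002, -0.003]
contact_force: [-1.0, -0.1, -0.6]
opening: 0.598
finger_force: 0.0
```

Run:
```python
from h import *
a=read_camera("top")[175:240,185:285,::-1]
cv2.imwrite("pics/t4.png",cv2.resize(a,None,fx=8,fy=8,interpolation=cv2.INTER_CUBIC))
```

```text
(no output)
```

View pics/t4.png

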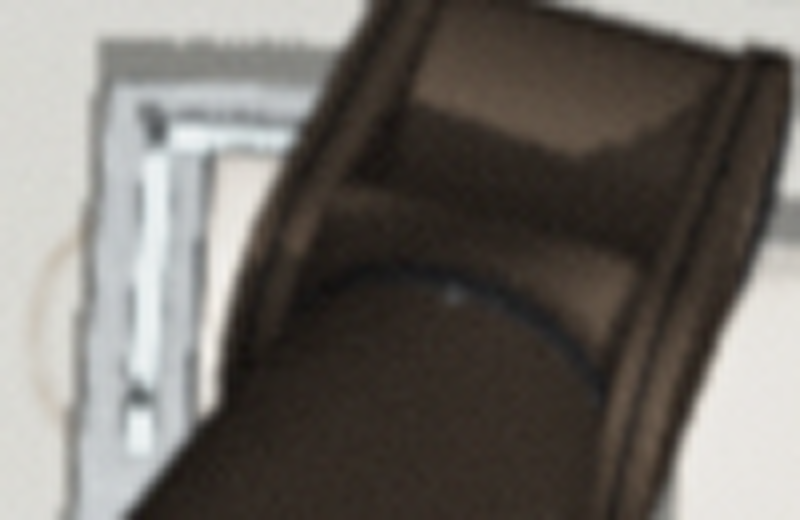

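The slab sits against the side bar, with about 13 mm left to the end bar.

>>> move_arm(moves=[[0.6,[0,0.008,0.01],[0,0,0]],[0.6,[0,0,0.01],[0,0,0]],[0.6,[0,0,0.008],[0,0,0]],[0.6,[0.005,0,0.002],[0,0,0]],[0.6,[0.005,0,0],[0,0,0]],[0.6,[0.004,0,0],[0,0,0]],[0.6,[0.003,0,0],[0,0,0]],[0.6,[0.003,0,0],[0,0,0]],[0.6,[0.002,0,0],[0,0,0]],[0.6,[0,0,0],[0,0,0]]])

```text
time: 28.88
eef_pos: [0.5454, -0.0079, 0.03]
tcp_rot: [0.707, 0.708, 0.0, 0.0]
contact_force: [-1.1, -0.5, -0.1]
opening: 0.605
finger_force: 0.0
```

>>> move_arm(moves=[[0.6,[0.001,0,0],[0,0,0]],[0.6,[0.001,0,0],[0,0,0]],[0.6,[0.001,0,0],[0,0,0]],[0.6,[0.001,0,0],[0,0,0]],[0.6,[0.001,0,0],[0,0,0]],[0.6,[0,0,0],[0,0,0]],[0.6,[0,0,0],[0,0,0]],[0.6,[0,0,0],[0,0,0]],[0.6,[0,0,0],[0,0,0]],[0.6,[0,0,0],[0,0,0]]])

```text
time: 29.72
eef_pos: [0.5454, -0.0034, 0.0298]
tcp_rot: [0.707, 0.707, 0.0, 0.0]
contact_force: [0.7, -2.2, 1.1]
opening: 0.596
finger_force: 0.9
```

>>> move_arm(moves=[[0.6,[0.001,0,0],[0,0,0]],[0.6,[0.001,0,0],[0,0,0]],[0.6,[0.001,0,0],[0,0,0]],[0.6,[0.001,0,0],[0,0,0]],[0.6,[0.001,0,0],[0,0,0]],[0.6,[0,0,0],[0,0,0]],[0.6,[0,0,0],[0,0,0]],[0.6,[0,0,0],[0,0,0]],[0.6,[0,0,0],[0,0,0]],[0.6,[0,0,0],[0,0,0]]])

```text
time: 30.55
eef_pos: [0.5449, 0.002, 0.0294]
tcp_rot: [0.707, 0.707, -0.0, -0.0]
contact_force: [0.1, 0.3, 0.7]
opening: 0.601
finger_force: 0.0
```

>>> move_arm(moves=[[0.6,[0.0005,0,0],[0,0,0]],[0.6,[0.0005,0,0],[0,0,0]],[0.6,[0.0005,0,0],[0,0,0]],[0.6,[0.0005,0,0],[0,0,0]],[0.6,[0,0,0],[0,0,0]],[0.6,[0,0,0],[0,0,0]],[0.6,[0,0,0],[0,0,0]],[0.6,[0,0,0],[0,0,0]],[0.6,[0,0,0],[0,0,0]],[0.6,[0,0,0],[0,0,0]]])

```text
time: 31.38
eef_pos: [0.5452, 0.0037, 0.0297]
tcp_rot: [0.707, 0.707, 0.0, -0.0]
contact_force: [-0.5, -2.0, 0.2]
opening: 0.6
finger_force: 0.3
```

>>> move_arm(moves=[[0.6,[0.0005,0,0],[0,0,0]],[0.6,[0.0005,0,0],[0,0,0]],[0.6,[0.0005,0,0],[0,0,0]],[0.6,[0,0,0],[0,0,0]],[0.6,[0,0,0],[0,0,0]],[0.6,[0,0,0],[0,0,0]],[0.6,[0,0,0],[0,0,0]],[0.6,[0,0,0],[0,0,0]],[0.6,[0,0,0],[0,0,0]],[0.6,[0,0,0],[0,0,0]]])

```text
time: 32.22
eef_pos: [0.5452, 0.0052, 0.0297]
tcp_rot: [0.707, 0.707, 0.0, 0.0]
contact_force: [-0.3, -1.8, 0.7]
opening: 0.601
finger_force: 0.7
```

>>> move_arm(moves=[[0.6,[0.0005,0,0],[0,0,0]],[0.6,[0.0005,0,0],[0,0,0]],[0.6,[0.0005,0,0],[0,0,0]],[0.6,[0,0,0],[0,0,0]],[0.6,[0,0,0],[0,0,0]],[0.6,[0,0,0],[0,0,0]],[0.6,[0,0,0],[0,0,0]],[0.6,[0,0,0],[0,0,0]],[0.6,[0,0,0],[0,0,0]],[0.6,[0,0,0],[0,0,0]]])

```text
time: 33.05
eef_pos: [0.5453, 0.0067, 0.0297]
tcp_rot: [0.707, 0.707, 0.0, 0.0]
contact_force: [-0.5, -0.9, 0.1]
opening: 0.6
finger_force: 0.6
```

>>> move_arm(moves=[[0.6,[0.0005,0,0],[0,0,0]],[0.6,[0.0005,0,0],[0,0,0]],[0.6,[0.0005,0,0],[0,0,0]],[0.6,[0,0,0],[0,0,0]],[0.6,[0,0,0],[0,0,0]],[0.6,[0,0,0],[0,0,0]],[0.6,[0,0,0],[0,0,0]],[0.6,[0,0,0],[0,0,0]],[0.6,[0,0,0],[0,0,0]],[0.6,[0,0,0],[0,0,0]]])

```text
time: 33.88
eef_pos: [0.5452, 0.0081, 0.0297]
tcp_rot: [0.707, 0.707, 0.0, 0.0]
contact_force: [0.3, -2.7, 0.8]
opening: 0.605
finger_force: 1.0
```

>>> move_arm(moves=[[0.6,[0.0005,0,0],[0,0,0]],[0.6,[0,0,0],[0,0,0]],[0.6,[0.0005,0,0],[0,0,0]],[0.6,[0,0,0],[0,0,0]],[0.6,[0,0,0],[0,0,0]],[0.6,[0,0,0],[0,0,0]],[0.6,[0,0,0],[0,0,0]],[0.6,[0,0,0],[0,0,0]],[0.6,[0,0,0],[0,0,0]],[0.6,[0,0,0],[0,0,0]]])

```text
time: 34.72
eef_pos: [0.5452, 0.0083, 0.0297]
tcp_rot: [0.707, 0.708, -0.001, 0.001]
contact_force: [-0.8, -5.6, 0.3]
opening: 0.604
finger_force: 3.0
```

>>> move_arm(moves=[[0.6,[0.0005,0,0],[0,0,0]],[0.6,[0,0,0],[0,0,0]],[0.6,[0.0005,0,0],[0,0,0]],[0.6,[0,0,0],[0,0,0]],[0.6,[0,0,0],[0,0,0]],[0.6,[0,0,0],[0,0,0]],[0.6,[0,0,0],[0,0,0]],[0.6,[0,0,0],[0,0,0]],[0.6,[0,0,0],[0,0,0]],[0.6,[0,0,0],[0,0,0]]])

```text
time: 35.55
eef_pos: [0.5452, 0.0083, 0.0298]
tcp_rot: [0.707, 0.708, -0.001, 0.001]
contact_force: [-2.4, -8.5, 0.4]
opening: 0.601
finger_force: 4.6
```

It's firm against the end bar at 8.5 N. I'll retreat and make a final light check push along +x.

>>> move_arm(moves=[[0.6,[-0.002,0,0],[0,0,0]],[0.6,[-0.008,0,0],[0,0,0]],[0.6,[-0.012,0,0],[0,0,0]],[0.6,[0,0,-0.03],[0,0,0]],[0.6,[0,0,-0.03],[0,0,0]],[0.6,[0,0,-0.03],[0,0,0]],[0.6,[0,-0.035,0],[0,0,0]],[0.6,[0.02,-0.035,0],[0,0,0]],[0.6,[0.03,-0.03,0],[0,0,0]],[0.6,[0.035,0,0],[0,0,-0.071]]])

```text
time: 36.38
eef_pos: [0.4395, 0.0725, 0.1174]
tcp_rot: [0.682, 0.731, -0.002, -0.003]
contact_force: [0.5, 0.2, -1.3]
opening: 0.604
finger_force: 0.0
```

>>> move_arm(moves=[[0.6,[0,0,0],[0,0,-0.125]],[0.6,[0,0,0],[0,0,-0.125]],[0.6,[0,0,0],[0,0,-0.125]],[0.6,[0,0,0],[0,0,-0.125]],[0.6,[0,0,0],[0,0,-0.125]],[0.6,[0,0,0],[0,0,-0.125]],[0.6,[0,0,0],[0,0,-0.125]],[0.6,[0,0,0],[0,0,-0.125]],[0.6,[0,0,0],[0,0,-0.125]],[0.6,[0,0,0],[0,0,-0.125]]])

```text
time: 37.22
eef_pos: [0.4457, 0.0723, 0.1197]
tcp_rot: [0.121, 0.993, 0.0, -0.0]
contact_force: [0.8, 0.1, -0.4]
opening: 0.6
finger_force: 0.0
```

>>> move_arm(moves=[[0.6,[0,0,0],[0,0,-0.125]],[0.6,[0,0,0],[0,0,-0.125]],[0.6,[0,0,0],[0,0,0]],[0.6,[0,0,0.02],[0,0,0]],[0.6,[0,0,0.03],[0,0,0]],[0.6,[0,0,0],[0,0,0]],[0.6,[0,0,0],[0,0,0]],[0.6,[0,0,0],[0,0,0]],[0.6,[0,0,0],[0,0,0]],[0.6,[0,0,0],[0,0,0]]])

```text
time: 38.05
eef_pos: [0.447, 0.0725, 0.0714]
tcp_rot: [-0.0, 1.0, -0.0, 0.002]
contact_force: [0.1, -0.6, -0.2]
opening: 0.599
finger_force: 0.0
```

>>> move_arm(moves=[[0.6,[0,0,0.015],[0,0,0]],[0.6,[0,0,0.015],[0,0,0]],[0.6,[0,0,0.01],[0,0,0]],[0.6,[-0.007,0,0],[0,0,0]],[0.6,[-0.007,0,0],[0,0,0]],[0.6,[-0.006,0,0],[0,0,0]],[0.6,[-0.004,0,0],[0,0,0]],[0.6,[-0.002,0,0],[0,0,0]],[0.6,[0,0,0],[0,0,0]],[0.6,[0,0,0],[0,0,0]]])

```text
time: 38.88
eef_pos: [0.4719, 0.0726, 0.0299]
tcp_rot: [-0.001, 1.0, -0.0, 0.0]
contact_force: [-0.3, 0.7, -0.0]
opening: 0.601
finger_force: 0.0
```

>>> move_arm(moves=[[0.6,[-0.001,0,0],[0,0,0]],[0.6,[-0.001,0,0],[0,0,0]],[0.6,[-0.001,0,0],[0,0,0]],[0.6,[-0.0005,0,0],[0,0,0]],[0.6,[-0.0005,0,0],[0,0,0]],[0.6,[0,0,0],[0,0,0]],[0.6,[0,0,0],[0,0,0]],[0.6,[0,0,0],[0,0,0]],[0.6,[0,0,0],[0,0,0]],[0.6,[0,0,0],[0,0,0]]])

```text
time: 39.72
eef_pos: [0.4756, 0.0726, 0.0297]
tcp_rot: [-0.001, 1.0, -0.0, -0.0]
contact_force: [-0.4, 0.3, -0.4]
opening: 0.599
finger_force: 0.0
```

>>> move_arm(moves=[[0.6,[-0.0005,0,0],[0,0,0]],[0.6,[-0.0005,0,0],[0,0,0]],[0.6,[-0.0005,0,0],[0,0,0]],[0.6,[-0.0005,0,0],[0,0,0]],[0.6,[-0.0005,0,0],[0,0,0]],[0.6,[0,0,0],[0,0,0]],[0.6,[0,0,0],[0,0,0]],[0.6,[0,0,0],[0,0,0]],[0.6,[0,0,0],[0,0,0]],[0.6,[0,0,0],[0,0,0]]])

```text
time: 40.55
eef_pos: [0.4771, 0.0726, 0.0293]
tcp_rot: [-0.001, 1.0, 0.0, -0.001]
contact_force: [-4.0, -0.4, 2.7]
opening: 0.6
finger_force: 2.6
```

It stops at the same place in x, so it's seated against both bars. I'll withdraw clear and check.

>>> move_arm(moves=[[0.6,[0.002,0,0],[0,0,0]],[0.6,[0.01,0,0],[0,0,0]],[0.6,[0.013,0,0],[0,0,0]],[0.6,[0,0,-0.03],[0,0,0]],[0.6,[0,0,-0.04],[0,0,0]],[0.6,[0,0,-0.04],[0,0,0]],[0.6,[0,0,-0.04],[0,0,0]],[0.6,[0,0,-0.03],[0,0,0]],[0.6,[-0.01,-0.03,0],[0,0,0]],[0.6,[-0.01,-0.03,0],[0,0,0]]])

```text
time: 41.38
eef_pos: [0.4752, 0.0126, 0.2136]
tcp_rot: [-0.003, 1.0, -0.001, 0.005]
contact_force: [0.7, -0.4, -0.3]
opening: 0.6
finger_force: 0.0
```

>>> move_arm(moves=[[0.6,[0,-0.035,0],[0,0,0]],[0.6,[0,-0.035,0],[0,0,0]],[0.6,[0,-0.035,0],[0,0,0]],[0.6,[0,-0.035,0],[0,0,0]],[0.6,[0,-0.035,0],[0,0,0]],[0.6,[0,-0.035,0],[0,0,0]],[0.6,[0,-0.035,0],[0,0,0]],[0.6,[0,-0.035,0],[0,0,0]],[0.6,[0,0,0],[0,0,0]],[0.6,[0,0,0],[0,0,0]]])

```text
time: 42.22
eef_pos: [0.4734, -0.2689, 0.2098]
tcp_rot: [0.001, 1.0, -0.0, 0.001]
contact_force: [-0.3, 0.7, 0.4]
opening: 0.598
finger_force: 0.0
```

Run:
```python
from h import *
a=read_camera("top")[170:265,180:325,::-1]
cv2.imwrite("pics/t5.png",cv2.resize(a,None,fx=5.5,fy=5.5,interpolation=cv2.INTER_CUBIC))
```

```text
(no output)
```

View pics/t5.png

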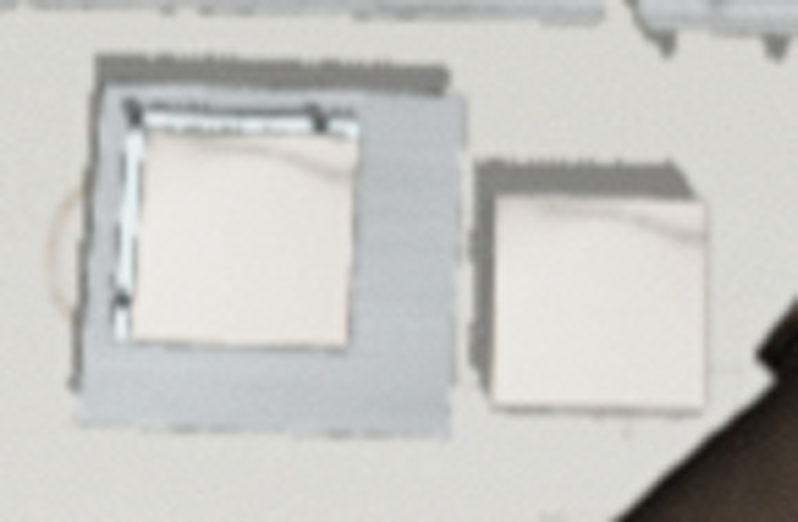

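The slab, spanning (147,135) to (348,345), is flush and square against both bars. The stack at (600,300) hasn't moved, and the arm is clear.

```bash
python3 -c "
from plant import *
print(sign_off())"
```

```text
the job is handed in; nothing more can be done
None
```

The job is handed in: the top slab was slid onto the riser and sits flush against both guide bars, the other two slabs look unmoved, and the highest push force I read was about 8.5 N; no verdict came back.

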